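# Clamp a photomask holder in the aligner stage to the first click

## Task

Load the mask holder for exposure: slide it along its guides until it is fully home against the end stop, then tighten the clamp knob clockwise until its slip clutch gives its first click and stop there, since more clicks strain the glass. Then let go and leave everything else where it is.

Things in the scene. Friction and masses are not known exactly. Their poses are not given: they have to be found in the camera images.
- stage: Mask aligner's alignment stage, bolted down: black block, foot 200 x 230 mm, aluminium deck 190 (x) x 220 (y) mm, deck top 56 mm up. Origin: centre of its underside on the table; x from its open front (robot side at yaw 0) to its closed back, y to its left, z up. Low micrometers at its back and left and a coarse knob at its right (30 mm up) stay as they are.
- end_stop (a point): Middle of the front face of the end stop, a black cross bar (74 mm up) at the back of the stage's deck, x = 72 mm in the stage's frame. The mask holder slides along x between two black side guides (127.5 mm apart, tops 72 to 77 mm up, a retaining lip over the holder's left edge) until its rear edge meets this face.
- holder: Mask holder in the guides: aluminium plate 125 x 125 x 8 mm carrying a brown 76 mm square glass mask, with an upright pull tab at its front. 0.3 to 0.5 kg, slides with some N of friction. Origin: centre of the plate's underside, 60 mm above the table; axes along the stage's. Starts pulled out 30 to 55 mm to the front; fully home its origin is at x = 9.5 mm in the stage's frame.
- holder_tab (a point): Centre of the front face of the holder's pull tab (10 mm thick in x, 40 mm wide in y, top 36 mm above the plate's underside, i.e. 96 mm above the table); 62.5 mm in front of the holder's origin and 22 mm above its underside (82 mm above the table). Free space in front of it and above.
- clamp_arm (a point): Point on the clamp screw's vertical axis, on top of the clamp's dark steel arm, 100 mm above the table, at x = 0, y = -54 mm in the stage's frame. The arm is 30 mm wide (x) and reaches from y = -102 to -40 mm over the holder's right edge; the screw ends below it in a round foot just over the holder, and above it in collar and knob.
- knob: Black fluted round clamp knob, 38 mm in diameter, vertical axis, spanning 12 to 40 mm above this origin (on the axis, at the arm's top). z up, x along a line engraved on its cap. Turned clockwise seen from above it tightens the screw, through a slip clutch of 12 clicks a turn. The free screw drags with 0.25 N m (friction) and takes 1.8 to 2.9 rad, unknown, to bear on the holder.
- knob_body (a point): Mid-height of the knob, 126 mm up. Once the screw bears, torque rises to 0.7 N m (about +0.25 read on the tool about z at a pause; free -0.25 to 0) in 0.13 to 0.2 rad, then the clutch slips; by 0.3 it reads as when free: the first click. Let go beyond 0.31 rad it snaps on to the next notch, at 0.52 rad; before 0.2 it springs back. The crest at 0.65 leads to a second click.
- knob_top (a point): Centre of the knob's top face, 140 mm above the table; free space all round and above.
- knob_mark (a point): Outer end of the engraved line on the knob's cap, 15 mm from the axis. Below it, on the steel collar (26 mm in diameter, 2 to 10 mm above the clamp arm, part of the screw and turning with it), a short index pin sticks out under the knob's edge; it lies right under this point until the clutch slips. The screw stays where it is left.
- dust_cap: Black lens dust cap, 26 mm in diameter, 16 mm high, standing on the deck left of the left guide; origin: centre of its underside. Stays.
- mask_box: Flat mask box, 102 x 102 x 22 mm, black with grey lid, on the table left of the stage; origin: centre of its underside. Stays.
- wafer_box: Round white single-wafer box, 116 mm in diameter, 19 mm high, on the table right of the stage; origin: centre of its underside. Stays.
- tweezers: Steel wafer tweezers, 130 mm long, lying on the table off the stage's front left corner; origin: middle of their underside. Stay.
- bottle: White plastic bottle, 60 mm in diameter, 150 mm tall, on the table behind the stage's right corner; origin: centre of its underside. Stays.
- loupe: Black magnifier loupe, 42 mm in diameter, 36 mm high, on the table behind the stage; origin: centre of its underside. Stays.
- pen_cup: Glass cup with pens, 72 mm in diameter, cup 85 mm high, pens to 155 mm, on the table off the back left corner of the stage; origin: centre of its underside. Stays.
- driver: Screwdriver with a black handle, 150 mm long, lying on the table off the stage's front right corner; origin: middle of its underside. Stays.
Mind the look-alikes: they are no part of the job. What is meant by the holder is not blue, and is the smaller of those in its own colour.

How it is judged:
By the outcome, as a careful person would: the job done as asked, in the order asked, and still so for the second after the job is handed in, with the robot touching nothing.
It also fails if it takes over 72 s, if anything falls off the work surface, if the arm or the gripper's body presses on something with over 40 N, if the wrist force passes 120 N, or if a joint passes its speed limit or range.

## Robot

A 6-joint arm with a two-finger parallel gripper is mounted at the origin on the work surface. World frame = base frame: x ahead of the robot, y to its left, z up, the work surface at z = 0. Lengths are in m, angles in rad, forces in N, time in s.
With the tool pointing down it reaches from about 0.375 to 0.975 m from the base axis. Payload 3.8 kg.
Tool frame: the origin (TCP) lies on the mounting face of the last link; the fingertips stand 173 mm ahead of it and the grasp point (between the pads) lies 155 mm ahead of it (bot.hold_point_z is the distance from the TCP to the grasp point, in m); z points along the fingers, y is the line along which they close (so a half turn about z gives the same grasp; the last joint's range is limited). The gripper opens to 85 mm and grips with 20 to 120 N. Pads are 22 mm wide; open, the fingers measure 114 mm over their backs; the gripper's body (76 mm by 85 mm) begins 54 mm behind the grasp point. The pads swing forward as they close: fully open they stand 13 mm farther back than shut.
Start: joints at [-1.297, 0.264, 1.604, -0, 1.274, -0.037], TCP at [0.206, -0.643, 0.405] pointing down, gripper open.
Joint ranges: [-2.63, 2.63], [-0.94, 2.18], [0.31, 2.57], [-1.31, 4.45], [0, 2.66], [-2.55, 2.55]. Speed limits (rad/s): [2.57, 2.57, 3.14, 3.14, 3.14, 3.14].

## Interface

Orientations are given as a rotation vector (axis times angle).
In Python, from workcell import bot, optics gives the robot as it stands.
- The arm moves only by the shell command python3 -m jog 'ROWS' [OPENING] [FORCE]. ROWS is JSON, a list of rows, each an object of numbers: "dx", "dy", "dz": the shift along the tool's x, y, z in mm; "ax", "ay", "az": the turn, a rotation vector about the tool's x, y, z in degrees. A call has 1 to 20 rows; each row shifts and turns the commanded pose from where the row before left it, along the tool's axes as they then stand; what a row does not reach is not made up. A row lasts 1/12 s, in which the tool goes at most 41.7 mm and 7.16 degrees, less where a joint would pass 70% of its speed; a pose out of reach is approached as far as the arm can. A call with a gripper value outside its range is refused whole. OPENING is the opening, from 0 (shut) to 1 (fully open), set as the call begins (- or left out, the last holds). The fingers move at their own pace and stop on an object; FORCE is the grip in N (left out, the last holds). Time passes only in rows, so rows that do not move let the fingers close. It gives the time, the measured TCP pose, the force, the opening and the grip force at its end, in the units of the state.
- bot.read_state(): the state, without advancing time (a new reading comes with each control period).
- optics.read_camera(name): name is "scene" or "top"; returns a dict with "img" (384x512x3 uint8, red, green, blue), "vertical_fov" (degrees; the focal length in pixels is half the picture's height over the tangent of half this angle, whatever the lens; pixels are square), "cx", "cy" (the principal point, pixels), "R" (3x3) and "t" (3): a world point X has camera coordinates R X + t. Camera axes: x right, y down, z forward; pixel columns grow to the right and rows downward; lengths in m; the calibration is good to about 2 mm. A picture is of the moment at which its call begins. There is no depth.
- bot.finish_job(): hands the job in; it is judged then, once.
The state is a dict: "time": time; "q": joint angles; "joint_vel": joint speeds; "joint_torque": joint torques, N m; "tool_pos": TCP position; "tcp_rot": TCP orientation; "wrist_force": force on the tool from outside, world axes, zero at the start; "torque": the same for the moment, N m; "width": opening from 0.0 (shut) to 1.0 (fully open); "grip_force": force on a finger pad.
Only numpy, scipy, OpenCV 4.12 (cv2) and the standard library are available. Lean on these libraries where they do the work, as an engineer would, in place of code of your own. Each camera call takes 0.05 s, during which the arm holds its last target. There are 200 camera calls.

## Working session

There is one attempt and no reset: what is moved stays moved. The work goes in short steps, Python scripts to look and compute and a shell command to move; the robot and the scene stay as the last step left them, time stands still between calls to the robot, and variables do not carry over. Pictures are saved under pics/ and viewed, at most 10 in all, crops included, and the job is handed in when it is done.

```bash
mkdir -p pics
python3 - <<'E'
from workcell import bot, optics
import cv2,numpy as np
for n in("scene","top"):
    c=optics.read_camera(n); print(n,c["vertical_fov"],c["cx"],c["cy"],np.round(c["R"],4).tolist(),np.round(c["t"],4).tolist())
    cv2.imwrite(f"pics/{n}0.png",c["img"][...,::-1])
s=bot.read_state(); print(s); print(bot.hold_point_z)
E
```

```text
scene 54.86923959924251 253.92401379508635 188.1785925559004 [[-0.5522, 0.8336, -0.015], [0.4908, 0.3105, -0.814], [-0.6739, -0.4569, -0.5806]] [0.233, -0.2015, 1.3639]
top 53.95088626671235 255.2236513709928 190.12741319164007 [[-0.0105, -0.9999, -0.0092], [-0.9976, 0.0111, -0.0685], [0.0686, 0.0084, -0.9976]] [0.0646, 0.5212, 1.141]
{'time': 0.1, 'q': array([-1.29690033e+00,  2.64678166e-01,  1.60523999e+00, -4.30720151e-05,
        1.27369924e+00, -3.68728713e-02]), 'joint_vel': array([ 0.0003414 , -0.00194295, -0.00431501, -0.00076709, -0.00015592,
        0.00143643]), 'joint_torque': array([-1.29468604e-04, -5.16708434e+01, -3.68589914e+01, -1.82357867e-04,
        6.19156999e-03, -4.33404352e-05]), 'tool_pos': array([ 0.20633388, -0.6423658 ,  0.40348455]), 'tcp_rot': array([-3.10175847e+00, -4.85901829e-01,  4.39978035e-04]), 'wrist_force': array([0.22857243, 0.73859263, 0.69664392]), 'torque': array([-0.02701934,  0.01501054, -0.04172947]), 'grip_force': 0.0, 'width': 0.9997214345464359}
0.1547
```

View pics/scene0.png

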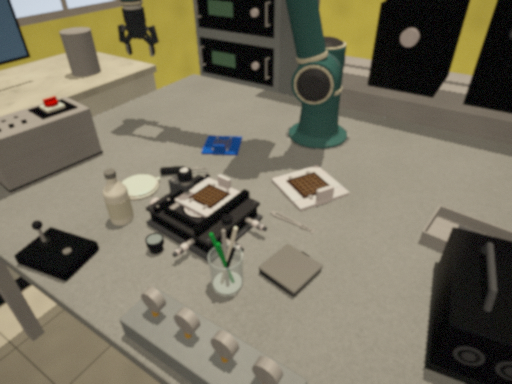

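View pics/top0.png

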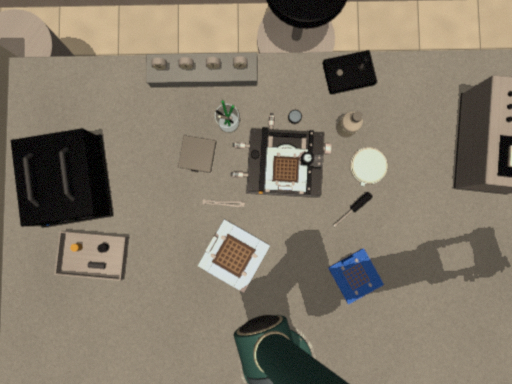

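Top view: the holder candidates are a plate in the stage guides at (287,170), a larger silver plate on the table at (234,255), and a blue one at (356,276). The one in the guides is the smaller silver one and not blue, so it fits. The next crop checks this.

Run:
```python
import cv2,numpy as np
a=cv2.imread("pics/top0.png")[112:207,238:338]; b=cv2.imread("pics/scene0.png")[160:265,140:275]
a=cv2.resize(a,None,fx=4,fy=4,interpolation=cv2.INTER_CUBIC); b=cv2.resize(b,(400,311),interpolation=cv2.INTER_CUBIC)
b=cv2.copyMakeBorder(b,0,a.shape[0]-311,0,0,cv2.BORDER_CONSTANT)
cv2.imwrite("pics/crop0.png",np.hstack([a,b]))
```

```text
(no output)
```

View pics/crop0.png

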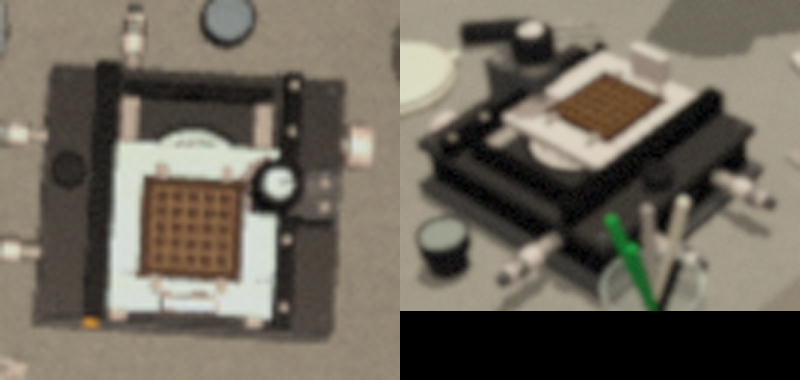

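The crop confirms it: the holder in the guides has a brown 76 mm mask and its tab at the front, crop (190,300). The knob cap is near crop (277,183), which is top px (307,158). Now I'll measure.

```bash
cat > h.py <<'E'
import cv2,numpy as np
from workcell import bot,optics
def cam(n):
    c=optics.read_camera(n); c["f"]=192/np.tan(np.radians(c["vertical_fov"]/2)); return c
def plane(c,uv,z):
    uv=np.atleast_2d(uv).astype(float)
    d=np.c_[(uv[:,0]-c["cx"])/c["f"],(uv[:,1]-c["cy"])/c["f"],np.ones(len(uv))]@c["R"]
    o=-c["R"].T@c["t"]; return o+d*((z-o[2])/d[:,2])[:,None]
def proj(c,X):
    p=np.atleast_2d(X)@c["R"].T+c["t"]; return p[:,:2]/p[:,2:]*c["f"]+[c["cx"],c["cy"]]
def big(m,off):
    k=cv2.findContours(m.astype(np.uint8),0,2)[0]; k=sorted(k,key=cv2.contourArea)[::-1]
    return [np.float32(x.reshape(-1,2)+off) for x in k]
def rect(P):
    (c,s,a)=cv2.minAreaRect(np.float32(P[:,:2])); return np.round(c,4),np.round(s,4),round(a,2)
E
python3 - <<'E'
from h import *
c=cam("top"); im=c["img"].astype(int)
x0,y0,x1,y1=238,112,338,207
r=im[y0:y1,x0:x1]; mx=r.max(2); sat=mx-r.min(2)
br=(sat>40)&(r[...,0]>r[...,2]+40)
for n,m,z in(("brown",br,.068),("bright",mx>165,.068),("dark",mx<75,.056)):
    for k in big(m,[x0,y0])[:3]:
        if cv2.contourArea(k)<20: continue
        print(n,cv2.contourArea(k),k.mean(0),"rect",*rect(plane(c,k,z)))
# knob dark+cap : local
s=cam("scene"); q=s["img"].astype(int)[160:205,160:215]
for k in big((q.min(2)>150),[160,160])[:4]: print("sc bright",cv2.contourArea(k),k.min(0),k.max(0))
print("top knob on z.14",plane(c,[[307.2,157.7]],.14))
# scene: predicted knob pixel
K=plane(c,[[307.2,157.7]],.14); print("scene px of it",proj(s,K))
a=cv2.resize(c["img"][140:175,285:330,::-1],None,fx=10,fy=10,interpolation=2)
b=cv2.resize(s["img"][155:195,165:205,::-1],(350,350),interpolation=2)
cv2.imwrite("pics/knob.png",np.hstack([a,b]))
E
```

```text
brown 467.5 [284.32 166.92] rect [ 0.581  -0.0301] [0.0671 0.0673] 85.98
bright 873.5 [287.17648 166.04903] rect [ 0.5921 -0.0342] [0.1196 0.1611] 86.04
bright 43.0 [327.69232 148.6923 ] rect [ 0.6396 -0.1565] [0.0207 0.0269] 88.61
bright 23.5 [307.7143  157.71428] rect [ 0.6134 -0.0968] [0.0148 0.015 ] 88.88
dark 1757.0 [292.69397 161.70259] rect [ 0.6074 -0.0317] [0.2174 0.195 ] 86.24
sc bright 124.0 [190. 178.] [214. 192.]
sc bright 72.5 [176. 199.] [200. 204.]
sc bright 16.5 [181. 167.] [187. 171.]
top knob on z.14 [[ 0.60168114 -0.08649983  0.14      ]]
scene px of it [[183.95618749 169.22100707]]
```

View pics/knob.png

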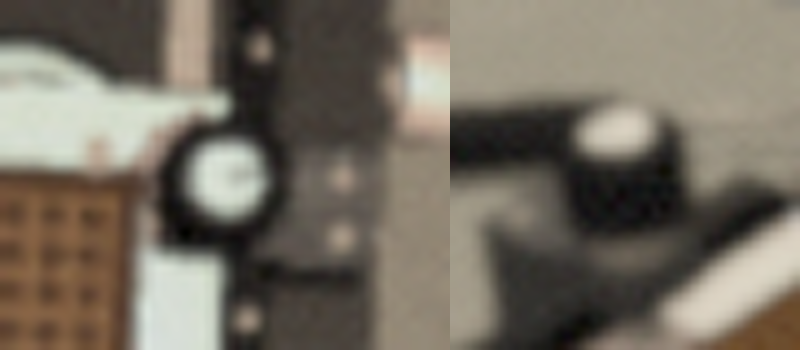

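The knob top is at about (0.602, -0.0865), and both views agree within 0.5 px. Stage yaw is about -4° and the stage origin about (0.606, -0.033), which matches the dark outline's centre. Next I move in front of the tab with the gripper shutting.

```bash
python3 -m jog '[{"dx":23.3,"dy":-26.8},{"dx":23.3,"dy":-26.8},{"dx":23.3,"dy":-26.8},{"dx":23.3,"dy":-26.8},{"dx":23.3,"dy":-26.8},{"dx":23.3,"dy":-26.8},{"dx":23.3,"dy":-26.8},{"dx":23.3,"dy":-26.8},{"dx":23.3,"dy":-26.8},{"dx":23.3,"dy":-26.8},{"dx":23.3,"dy":-26.8},{"dx":23.3,"dy":-26.8},{"dx":23.3,"dy":-26.8},{"dx":23.3,"dy":-26.8},{"dx":23.3,"dy":-26.8},{"dx":23.3,"dy":-26.8},{"dx":23.3,"dy":-26.8},{"dx":23.3,"dy":-26.8},{"dx":23.3,"dy":-26.8},{}]' 0 40
python3 -m jog '[{"az":-7},{"az":-7},{"az":-7},{"az":-7},{"az":-7},{"az":-7},{"az":-7},{"az":-7},{"az":-7},{"az":-7},{"az":-7},{"az":-7},{"az":-7},{"az":-7},{"az":-7},{"az":-7},{"az":-7},{"az":-7},{"az":-7},{"az":-7}]'
python3 -m jog '[{"az":-7},{"az":-7},{"az":-4.2},{},{}]'
cat >> h.py <<'E'
from scipy.spatial.transform import Rotation as Ro
def where():
    s=bot.read_state(); R=Ro.from_rotvec(s["tcp_rot"]).as_matrix(); p=s["tool_pos"]
    print("t",round(s["time"],2),"tcp",np.round(p,4),"yaw",np.degrees(np.arctan2(R[1,0],R[0,0])).round(2),"z",R[:,2].round(3),"q6",s["q"][5].round(3),"F",s["wrist_force"].round(1),"Tz",s["torque"].round(2),"w",round(s["width"],3),"g",round(float(s["grip_force"]),1)); return s,R,p
def togo(target):
    s,R,p=where(); print("tool mm",(R.T@(np.array(target)-p)*1000).round(1))
E
python3 - <<'E'
from h import *
togo([.4711,-.0232,.251])
E
```

```text
t 0.2 tcp [ 0.2064 -0.6424  0.4038] yaw 17.81 z [-0.     0.001 -1.   ] q6 -0.037 F [ 0.8  0.2 -0.2] Tz [-0.01  0.04  0.03] w 1.001 g 0.0
tool mm [ 441.4 -508.4  153.6]invalid input
invalid input
invalid input
```

```bash
python3 -m jog '[{"dx":0,"dy":0,"dz":0,"ax":0,"ay":0,"az":-7}]' 0 40;python3 -m jog '[{"dx":0,"dy":0,"dz":0,"ax":0,"ay":0,"az":-7}]'; python3 -m jog --help | head -20
```

```text
time: 0.28
tool_pos: [0.2064, -0.6425, 0.4041]
tcp_rot: [-3.067, -0.676, 0.0]
wrist_force: [1.1, 0.1, 0.1]
width: 0.884
grip_force: 0.0
time: 0.37
tool_pos: [0.2064, -0.6426, 0.4043]
tcp_rot: [-3.018, -0.869, 0.0]
wrist_force: [0.3, 0.0, 0.7]
width: 0.752
grip_force: 0.0invalid input: not JSON, or not a number
```

Every row needs all six keys, so I'll rotate first.

```bash
python3 -m jog '[{"dx":0,"dy":0,"dz":0,"ax":0,"ay":0,"az":-7.1},{"dx":0,"dy":0,"dz":0,"ax":0,"ay":0,"az":-7.1},{"dx":0,"dy":0,"dz":0,"ax":0,"ay":0,"az":-7.1},{"dx":0,"dy":0,"dz":0,"ax":0,"ay":0,"az":-7.1},{"dx":0,"dy":0,"dz":0,"ax":0,"ay":0,"az":-7.1},{"dx":0,"dy":0,"dz":0,"ax":0,"ay":0,"az":-7.1},{"dx":0,"dy":0,"dz":0,"ax":0,"ay":0,"az":-7.1},{"dx":0,"dy":0,"dz":0,"ax":0,"ay":0,"az":-7.1},{"dx":0,"dy":0,"dz":0,"ax":0,"ay":0,"az":-7.1},{"dx":0,"dy":0,"dz":0,"ax":0,"ay":0,"az":-7.1},{"dx":0,"dy":0,"dz":0,"ax":0,"ay":0,"az":-7.1},{"dx":0,"dy":0,"dz":0,"ax":0,"ay":0,"az":-7.1},{"dx":0,"dy":0,"dz":0,"ax":0,"ay":0,"az":-7.1},{"dx":0,"dy":0,"dz":0,"ax":0,"ay":0,"az":-7.1},{"dx":0,"dy":0,"dz":0,"ax":0,"ay":0,"az":-7.1},{"dx":0,"dy":0,"dz":0,"ax":0,"ay":0,"az":-7.1},{"dx":0,"dy":0,"dz":0,"ax":0,"ay":0,"az":-7.1},{"dx":0,"dy":0,"dz":0,"ax":0,"ay":0,"az":-7.1},{"dx":0,"dy":0,"dz":0,"ax":0,"ay":0,"az":-7.1},{"dx":0,"dy":0,"dz":0,"ax":0,"ay":0,"az":-2.2}]'
python3 - <<'E'
from h import *
togo([.4711,-.0232,.251])
E
```

```text
time: 2.03
tool_pos: [0.2386, -0.6314, 0.4031]
tcp_rot: [-0.377, -3.082, 0.028]
wrist_force: [0.4, 0.0, -0.2]
width: -0.002
grip_force: 0.0
t 2.03 tcp [ 0.2386 -0.6314  0.4031] yaw 166.03 z [-0.038 -0.013 -0.999] q6 -2.551 F [ 0.4  0.  -0.2] Tz [ 0.07 -0.04  0.05] w -0.002 g 0.0
tool mm [-83.8 649.5 135.1]
```

Joint 6 met its range limit at this base angle. I'll back off 21° and then translate.

```bash
python3 -m jog '[{"dx":0,"dy":0,"dz":0,"ax":0,"ay":0,"az":7},{"dx":0,"dy":0,"dz":0,"ax":0,"ay":0,"az":7},{"dx":0,"dy":0,"dz":0,"ax":0,"ay":0,"az":7},{"dx":0,"dy":0,"dz":0,"ax":0,"ay":0,"az":0}]'
python3 - <<'E'
from h import *
togo([.4711,-.0232,.38])
E
```

```text
time: 2.37
tool_pos: [0.2383, -0.6315, 0.4032]
tcp_rot: [-0.938, -2.964, 0.037]
wrist_force: [0.0, -0.3, -0.5]
width: -0.003
grip_force: 0.0
t 2.37 tcp [ 0.2383 -0.6315  0.4032] yaw 144.87 z [-0.038 -0.013 -0.999] q6 -2.182 F [ 0.  -0.3 -0.5] Tz [-0.04 -0.03  0.  ] w -0.003 g 0.0
tool mm [159.  632.    6.3]
```

```bash
python3 -m jog '[{"dx":8.8,"dy":35.1,"dz":0,"ax":0,"ay":0,"az":0},{"dx":8.8,"dy":35.1,"dz":0,"ax":0,"ay":0,"az":0},{"dx":8.8,"dy":35.1,"dz":0,"ax":0,"ay":0,"az":0},{"dx":8.8,"dy":35.1,"dz":0,"ax":0,"ay":0,"az":0},{"dx":8.8,"dy":35.1,"dz":0,"ax":0,"ay":0,"az":0},{"dx":8.8,"dy":35.1,"dz":0,"ax":0,"ay":0,"az":0},{"dx":8.8,"dy":35.1,"dz":0,"ax":0,"ay":0,"az":0},{"dx":8.8,"dy":35.1,"dz":0,"ax":0,"ay":0,"az":0},{"dx":8.8,"dy":35.1,"dz":0,"ax":0,"ay":0,"az":0},{"dx":8.8,"dy":35.1,"dz":0,"ax":0,"ay":0,"az":0},{"dx":8.8,"dy":35.1,"dz":0,"ax":0,"ay":0,"az":0},{"dx":8.8,"dy":35.1,"dz":0,"ax":0,"ay":0,"az":0},{"dx":8.8,"dy":35.1,"dz":0,"ax":0,"ay":0,"az":0},{"dx":8.8,"dy":35.1,"dz":0,"ax":0,"ay":0,"az":0},{"dx":8.8,"dy":35.1,"dz":0,"ax":0,"ay":0,"az":0},{"dx":8.8,"dy":35.1,"dz":0,"ax":0,"ay":0,"az":0},{"dx":8.8,"dy":35.1,"dz":0,"ax":0,"ay":0,"az":0},{"dx":8.8,"dy":35.1,"dz":0,"ax":0,"ay":0,"az":0},{"dx":0,"dy":0,"dz":0,"ax":0,"ay":0,"az":0},{"dx":0,"dy":0,"dz":0,"ax":0,"ay":0,"az":0}]'
cat >> h.py <<'E'
def goto(target,yaw):
    s,R,p=where(); y=np.radians(yaw); T=np.array([[np.cos(y),np.sin(y),0],[np.sin(y),-np.cos(y),0],[0,0,-1]])
    print("first turn deg",Ro.from_matrix(R.T@T).as_rotvec(degrees=True).round(2),"then mm",(T.T@(np.array(target)-p)*1000).round(1))
E
python3 - <<'E'
from h import *
goto([.4711,-.0232,.251],176)
E
```

```text
time: 4.03
tool_pos: [0.4703, -0.0218, 0.3863]
tcp_rot: [-0.924, -2.969, 0.038]
wrist_force: [0.1, -0.4, 0.6]
width: -0.003
grip_force: 0.0
t 4.03 tcp [ 0.4703 -0.0218  0.3863] yaw 145.41 z [-0.038 -0.014 -0.999] q6 -1.054 F [ 0.1 -0.4  0.6] Tz [-0.02  0.01 -0.  ] w -0.003 g 0.0
first turn deg [ -1.5   -1.82 -30.56] then mm [ -0.9  -1.4 135.3]
```

```bash
python3 -m jog '[{"dx":0,"dy":0,"dz":0,"ax":-1.3,"ay":-2.2,"az":0},{"dx":0,"dy":0,"dz":0,"ax":0,"ay":0,"az":-6.1},{"dx":0,"dy":0,"dz":0,"ax":0,"ay":0,"az":-6.1},{"dx":0,"dy":0,"dz":0,"ax":0,"ay":0,"az":-6.1},{"dx":0,"dy":0,"dz":0,"ax":0,"ay":0,"az":-6.1},{"dx":0,"dy":0,"dz":0,"ax":0,"ay":0,"az":-6.1},{"dx":0,"dy":0,"dz":25,"ax":0,"ay":0,"az":0},{"dx":0,"dy":0,"dz":25,"ax":0,"ay":0,"az":0},{"dx":0,"dy":0,"dz":25,"ax":0,"ay":0,"az":0},{"dx":0,"dy":0,"dz":25,"ax":0,"ay":0,"az":0},{"dx":0,"dy":0,"dz":0,"ax":0,"ay":0,"az":0}]'
python3 - <<'E'
from h import *
goto([.4711,-.0232,.251],176)
E
```

```text
time: 4.95
tool_pos: [0.4675, -0.0264, 0.2814]
tcp_rot: [-0.122, -3.136, 0.026]
wrist_force: [-1.1, 0.7, -1.2]
width: 0.001
grip_force: 0.0
t 4.95 tcp [ 0.4675 -0.0264  0.2814] yaw 175.54 z [-0.003 -0.017 -1.   ] q6 -1.585 F [-1.1  0.7 -1.2] Tz [ 0.06  0.04 -0.02] w 0.001 g 0.0
first turn deg [-0.96 -0.12 -0.46] then mm [-3.4  3.4 30.4]
```

```bash
python3 -m jog '[{"dx":-1.7,"dy":1.7,"dz":10,"ax":-0.96,"ay":-0.1,"az":-0.45},{"dx":-1.7,"dy":1.7,"dz":10,"ax":0,"ay":0,"az":0},{"dx":0,"dy":0,"dz":10,"ax":0,"ay":0,"az":0},{"dx":0,"dy":0,"dz":0,"ax":0,"ay":0,"az":0},{"dx":0,"dy":0,"dz":0,"ax":0,"ay":0,"az":0}]'
python3 - <<'E'
from h import *
goto([.4711,-.0232,.251],176)
s=cam("scene"); 
cv2.imwrite("pics/s1.png",cv2.resize(s["img"][130:250,135:285,::-1],None,fx=4,fy=4,interpolation=2))
for x in(-.0225,-.035): 
    o=np.array([.6058,-.0326,0]);X=np.array([.9976,-.07,0]); print((proj(s,o+X*(x-.0625)+[0,0,.082])-[135,130])*4)
E
```

```text
time: 5.37
tool_pos: [0.4746, -0.0222, 0.2563]
tcp_rot: [0.109, 3.131, -0.0]
wrist_force: [-0.8, -1.0, 0.4]
width: 0.005
grip_force: 0.0
t 5.37 tcp [ 0.4746 -0.0222  0.2563] yaw 176.01 z [ 0.009 -0.001 -1.   ] q6 -1.601 F [-0.8 -1.   0.4] Tz [-0.    0.03  0.01] w 0.005 g 0.0
first turn deg [0.01 0.51 0.01] then mm [ 3.4 -1.2  5.3]
[[357.47666157 201.25093777]]
[[369.87059657 192.72461678]]
```

View pics/s1.png

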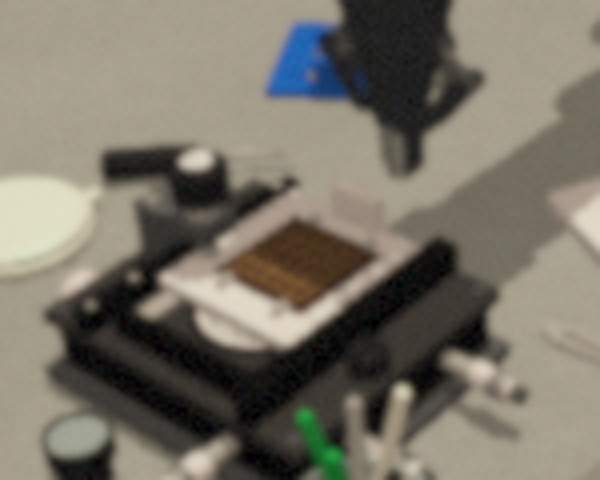

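The tab is at crop (358,205). The fingers at (402,165) are clear in front of it and level with it. Now pushing along -x of the tool.

```bash
python3 -m jog '[{"dx":0,"dy":-1.2,"dz":5,"ax":0,"ay":0.5,"az":0},{"dx":-4,"dy":0,"dz":0,"ax":0,"ay":0,"az":0},{"dx":-4,"dy":0,"dz":0,"ax":0,"ay":0,"az":0},{"dx":-4,"dy":0,"dz":0,"ax":0,"ay":0,"az":0},{"dx":-4,"dy":0,"dz":0,"ax":0,"ay":0,"az":0},{"dx":-4,"dy":0,"dz":0,"ax":0,"ay":0,"az":0},{"dx":-4,"dy":0,"dz":0,"ax":0,"ay":0,"az":0},{"dx":-4,"dy":0,"dz":0,"ax":0,"ay":0,"az":0},{"dx":-4,"dy":0,"dz":0,"ax":0,"ay":0,"az":0},{"dx":-4,"dy":0,"dz":0,"ax":0,"ay":0,"az":0},{"dx":-4,"dy":0,"dz":0,"ax":0,"ay":0,"az":0},{"dx":-4,"dy":0,"dz":0,"ax":0,"ay":0,"az":0}]'
cat >> h.py <<'E'
def st():
    s=bot.read_state();d=(s["tool_pos"]-[.6058,-.0326,0]); print("stage x,y mm",round(1000*(d[0]*.9976-d[1]*.07),1),round(1000*(d[0]*.07+d[1]*.9976),1))
E
python3 -c "
from h import *
where();st()"
```

```text
time: 6.42
tool_pos: [0.5183, -0.0265, 0.2512]
tcp_rot: [-0.11, -3.139, -0.0]
wrist_force: [-2.6, -0.1, 0.0]
width: -0.002
grip_force: 1.2
t 6.42 tcp [ 0.5183 -0.0265  0.2512] yaw 175.99 z [-0.001  0.    -1.   ] q6 -1.6 F [-2.6 -0.1  0. ] Tz [-0.    0.35 -0.01] w -0.002 g 1.2
stage x,y mm -87.7 0.0
```

```bash
python3 -m jog '[{"dx":-2,"dy":0,"dz":0,"ax":0,"ay":0,"az":0},{"dx":-2,"dy":0,"dz":0,"ax":0,"ay":0,"az":0},{"dx":-2,"dy":0,"dz":0,"ax":0,"ay":0,"az":0},{"dx":-2,"dy":0,"dz":0,"ax":0,"ay":0,"az":0},{"dx":-2,"dy":0,"dz":0,"ax":0,"ay":0,"az":0},{"dx":-2,"dy":0,"dz":0,"ax":0,"ay":0,"az":0},{"dx":-2,"dy":0,"dz":0,"ax":0,"ay":0,"az":0},{"dx":-2,"dy":0,"dz":0,"ax":0,"ay":0,"az":0}]'
python3 -c "
from h import *
where();st()"
```

```text
time: 7.08
tool_pos: [0.5345, -0.0276, 0.2514]
tcp_rot: [0.11, 3.139, 0.0]
wrist_force: [-2.1, -0.4, -0.7]
width: -0.003
grip_force: 0.7
t 7.08 tcp [ 0.5345 -0.0276  0.2514] yaw 175.98 z [ 0.001  0.    -1.   ] q6 -1.599 F [-2.1 -0.4 -0.7] Tz [-0.04  0.21 -0.03] w -0.003 g 0.7
stage x,y mm -71.5 -0.0
```

```bash
for i in 1 2 3 4 5 6; do python3 -m jog '[{"dx":-1,"dy":0,"dz":0,"ax":0,"ay":0,"az":0},{"dx":-1,"dy":0,"dz":0,"ax":0,"ay":0,"az":0}]' | grep wrist
python3 - <<'E'
from h import *
st(); s=bot.read_state(); import sys;
E
if python3 -c "
from workcell import bot;import sys
sys.exit(0 if bot.read_state()['wrist_force'][0]<-9 else 1)"; then break; fi; done
```

```text
wrist_force: [-1.7, 0.3, -0.4]
stage x,y mm -69.5 -0.0
wrist_force: [-1.8, 0.0, -0.5]
stage x,y mm -67.6 0.0
wrist_force: [-2.1, 0.5, -1.6]
stage x,y mm -65.5 -0.0
wrist_force: [-5.8, 1.0, 3.1]
stage x,y mm -63.9 0.0
wrist_force: [-11.0, 0.6, 8.8]
stage x,y mm -63.1 0.0
```

Force rises from 2 N to 11 N at stage x ≈ -63.5, where -64 was expected, so the holder is against the stop. I'll add a slight extra press, then back off and check.

```bash
python3 -m jog '[{"dx":-1,"dy":0,"dz":0,"ax":0,"ay":0,"az":0},{"dx":-1,"dy":0,"dz":0,"ax":0,"ay":0,"az":0},{"dx":0,"dy":0,"dz":0,"ax":0,"ay":0,"az":0},{"dx":0,"dy":0,"dz":0,"ax":0,"ay":0,"az":0}]'; python3 -c "
from h import *
st()"
python3 -m jog '[{"dx":3,"dy":0,"dz":0,"ax":0,"ay":0,"az":0},{"dx":4,"dy":0,"dz":0,"ax":0,"ay":0,"az":0},{"dx":10,"dy":0,"dz":0,"ax":0,"ay":0,"az":0},{"dx":20,"dy":0,"dz":0,"ax":0,"ay":0,"az":0},{"dx":0,"dy":0,"dz":-20,"ax":0,"ay":0,"az":0},{"dx":0,"dy":0,"dz":-30,"ax":0,"ay":0,"az":0},{"dx":0,"dy":0,"dz":-30,"ax":0,"ay":0,"az":0},{"dx":0,"dy":0,"dz":0,"ax":0,"ay":0,"az":0}]' 1
python3 - <<'E'
from h import *
where()
s=cam("scene");c=cam("top")
a=cv2.resize(c["img"][112:207,238:338,::-1],None,fx=4,fy=4,interpolation=2); b=cv2.resize(s["img"][155:260,145:245,::-1],(362,380),interpolation=2)
cv2.imwrite("pics/home.png",np.hstack([a,b]))
o=np.array([.6058,-.0326,0]);X=np.array([.9976,-.07,0]);Y=np.array([.07,.9976,0])
K=o-.054*Y; print("K",K); goto([K[0],K[1],.23],176)
E
```

```text
time: 8.25
tool_pos: [0.5435, -0.0282, 0.2509]
tcp_rot: [-0.109, -3.131, -0.001]
wrist_force: [-14.4, 1.2, 9.8]
width: 0.002
grip_force: 7.1
stage x,y mm -62.4 0.1
time: 8.92
tool_pos: [0.5118, -0.0261, 0.3385]
tcp_rot: [0.11, 3.126, -0.001]
wrist_force: [0.3, 0.5, 1.0]
width: 0.999
grip_force: 0.0
t 8.92 tcp [ 0.5118 -0.0261  0.3385] yaw 175.99 z [ 0.014 -0.001 -1.   ] q6 -1.601 F [0.3 0.5 1. ] Tz [ 0.01 -0.04 -0.03] w 0.999 g 0.0
K [ 0.60202   -0.0864704  0.       ]
t 9.02 tcp [ 0.5101 -0.026   0.3338] yaw 175.98 z [ 0.007 -0.    -1.   ] q6 -1.6 F [ 0.7  0.  -0.5] Tz [-0.02  0.04  0.01] w 0.997 g 0.0
first turn deg [ 0.    0.38 -0.02] then mm [-95.9 -54.  103.8]
```

View pics/home.png

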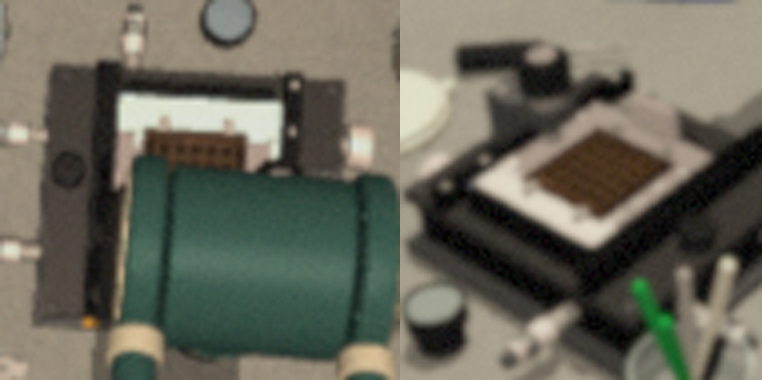

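The scene view shows the holder's rear edge against the cross bar, at (590,240) in the combined picture. It is home. Now over to the knob.

```bash
python3 -m jog '[{"dx":-24,"dy":-13.5,"dz":0,"ax":0,"ay":0,"az":0},{"dx":-24,"dy":-13.5,"dz":0,"ax":0,"ay":0,"az":0},{"dx":-24,"dy":-13.5,"dz":0,"ax":0,"ay":0,"az":0},{"dx":-24,"dy":-13.5,"dz":0,"ax":0,"ay":0,"az":0},{"dx":0,"dy":0,"dz":0,"ax":0,"ay":0,"az":0},{"dx":0,"dy":0,"dz":0,"ax":0,"ay":0,"az":0}]'
python3 - <<'E'
from h import *
goto([.602,-.0865,.280],176)
E
```

```text
time: 9.52
tool_pos: [0.6015, -0.0871, 0.3295]
tcp_rot: [-0.112, -3.138, -0.001]
wrist_force: [-1.1, 0.6, -0.8]
width: 0.999
grip_force: 0.0
t 9.52 tcp [ 0.6015 -0.0871  0.3295] yaw 175.92 z [-0.002  0.001 -1.   ] q6 -1.685 F [-1.1  0.6 -0.8] Tz [ 0.04  0.06 -0.01] w 0.999 g 0.0
first turn deg [ 0.03 -0.11 -0.08] then mm [-0.4  0.6 49.5]
```

```bash
python3 -m jog '[{"dx":0,"dy":0,"dz":12,"ax":0,"ay":0,"az":0},{"dx":0,"dy":0,"dz":12,"ax":0,"ay":0,"az":0},{"dx":0,"dy":0,"dz":12,"ax":0,"ay":0,"az":0},{"dx":0,"dy":0,"dz":12,"ax":0,"ay":0,"az":0},{"dx":0,"dy":0,"dz":0,"ax":0,"ay":0,"az":0},{"dx":0,"dy":0,"dz":0,"ax":0,"ay":0,"az":0}]'
python3 -c "
from h import *
goto([.602,-.0865,.280],176)"
python3 -m jog '[{"dx":0,"dy":0,"dz":0,"ax":0,"ay":0,"az":0},{"dx":0,"dy":0,"dz":0,"ax":0,"ay":0,"az":0},{"dx":0,"dy":0,"dz":0,"ax":0,"ay":0,"az":0},{"dx":0,"dy":0,"dz":0,"ax":0,"ay":0,"az":0},{"dx":0,"dy":0,"dz":0,"ax":0,"ay":0,"az":0},{"dx":0,"dy":0,"dz":0,"ax":0,"ay":0,"az":0},{"dx":0,"dy":0,"dz":0,"ax":0,"ay":0,"az":0},{"dx":0,"dy":0,"dz":0,"ax":0,"ay":0,"az":0}]' 0 80
python3 -c "
from h import *
where()"
```

```text
time: 10.02
tool_pos: [0.6003, -0.086, 0.2816]
tcp_rot: [-0.109, -3.137, -0.001]
wrist_force: [-0.3, -0.1, 0.8]
width: 1.002
grip_force: 0.0
t 10.02 tcp [ 0.6003 -0.086   0.2816] yaw 176.01 z [-0.003  0.001 -1.   ] q6 -1.685 F [-0.3 -0.1  0.8] Tz [ 0.05 -0.01 -0.  ] w 1.002 g 0.0
first turn deg [ 0.03 -0.15  0.01] then mm [-1.7 -0.4  1.6]
time: 10.68
tool_pos: [0.6018, -0.0866, 0.2847]
tcp_rot: [0.11, 3.137, -0.0]
wrist_force: [-2.4, 0.3, 5.2]
width: 0.421
grip_force: 79.8
t 10.68 tcp [ 0.6018 -0.0866  0.2847] yaw 175.98 z [ 0.002 -0.    -1.   ] q6 -1.685 F [-2.4  0.3  5.2] Tz [0.04 0.24 0.01] w 0.421 g 79.8
```

Grip is good: opening 0.42 (about 36 mm) with little side force. Turning clockwise is +az.

```bash
python3 -m jog '[{"dx":0,"dy":0,"dz":0,"ax":0,"ay":0,"az":6},{"dx":0,"dy":0,"dz":0,"ax":0,"ay":0,"az":6},{"dx":0,"dy":0,"dz":0,"ax":0,"ay":0,"az":6},{"dx":0,"dy":0,"dz":0,"ax":0,"ay":0,"az":6},{"dx":0,"dy":0,"dz":0,"ax":0,"ay":0,"az":6},{"dx":0,"dy":0,"dz":0,"ax":0,"ay":0,"az":0},{"dx":0,"dy":0,"dz":0,"ax":0,"ay":0,"az":0}]' | grep wrist
python3 -c "
from h import *
where()"
python3 -m jog '[{"dx":0,"dy":0,"dz":0,"ax":0,"ay":0,"az":6},{"dx":0,"dy":0,"dz":0,"ax":0,"ay":0,"az":6},{"dx":0,"dy":0,"dz":0,"ax":0,"ay":0,"az":6},{"dx":0,"dy":0,"dz":0,"ax":0,"ay":0,"az":6},{"dx":0,"dy":0,"dz":0,"ax":0,"ay":0,"az":6},{"dx":0,"dy":0,"dz":0,"ax":0,"ay":0,"az":0},{"dx":0,"dy":0,"dz":0,"ax":0,"ay":0,"az":0}]' | grep wrist
python3 -c "
from h import *
where()"
python3 -m jog '[{"dx":0,"dy":0,"dz":0,"ax":0,"ay":0,"az":6},{"dx":0,"dy":0,"dz":0,"ax":0,"ay":0,"az":6},{"dx":0,"dy":0,"dz":0,"ax":0,"ay":0,"az":6},{"dx":0,"dy":0,"dz":0,"ax":0,"ay":0,"az":6},{"dx":0,"dy":0,"dz":0,"ax":0,"ay":0,"az":0},{"dx":0,"dy":0,"dz":0,"ax":0,"ay":0,"az":0}]' | grep wrist
python3 -c "
from h import *
where()"
```

```text
wrist_force: [-1.4, -0.4, 6.1]
t 11.27 tcp [ 0.6018 -0.0867  0.2847] yaw 145.93 z [ 0.002 -0.    -1.   ] q6 -1.16 F [-1.4 -0.4  6.1] Tz [-0.05  0.24 -0.25] w 0.421 g 79.7
wrist_force: [-2.3, -0.7, 6.1]
t 11.85 tcp [ 0.6017 -0.0868  0.2847] yaw 115.93 z [ 0.002 -0.    -1.   ] q6 -0.637 F [-2.3 -0.7  6.1] Tz [-0.24  0.28 -0.23] w 0.42 g 79.7
wrist_force: [-1.5, -0.9, 6.0]
t 12.35 tcp [ 0.6017 -0.0868  0.2847] yaw 91.94 z [ 0.002 -0.001 -1.   ] q6 -0.218 F [-1.5 -0.9  6. ] Tz [-0.19  0.33 -0.27] w 0.425 g 79.7
```

```bash
cat > r.py <<'E'
from h import *
s=bot.read_state(); R=Ro.from_rotvec(s["tcp_rot"]).as_matrix()
print(round(s["time"],2),"turned",(176-np.degrees(np.arctan2(R[1,0],R[0,0]))).round(2),"Tz",s["torque"][2].round(3),"g",s["grip_force"].round(1))
E
python3 -m jog '[{"dx":0,"dy":0,"dz":0,"ax":0,"ay":0,"az":6},{"dx":0,"dy":0,"dz":0,"ax":0,"ay":0,"az":6},{"dx":0,"dy":0,"dz":0,"ax":0,"ay":0,"az":0},{"dx":0,"dy":0,"dz":0,"ax":0,"ay":0,"az":0}]' >/dev/null; python3 r.py
python3 -m jog '[{"dx":0,"dy":0,"dz":0,"ax":0,"ay":0,"az":4},{"dx":0,"dy":0,"dz":0,"ax":0,"ay":0,"az":0},{"dx":0,"dy":0,"dz":0,"ax":0,"ay":0,"az":0}]' >/dev/null; python3 r.py
python3 -m jog '[{"dx":0,"dy":0,"dz":0,"ax":0,"ay":0,"az":4},{"dx":0,"dy":0,"dz":0,"ax":0,"ay":0,"az":0},{"dx":0,"dy":0,"dz":0,"ax":0,"ay":0,"az":0}]' >/dev/null; python3 r.py
```

```text
Traceback (most recent call last):
  File "r.py", line 3, in <module>
    print(round(s["time"],2),"turned",(176-np.degrees(np.arctan2(R[1,0],R[0,0]))).round(2),"Tz",s["torque"][2].round(3),"g",s["grip_force"].round(1))
                                                                                                                            ^^^^^^^^^^^^^^^^^^^^^
AttributeError: 'float' object has no attribute 'round'
Traceback (most recent call last):
  File "r.py", line 3, in <module>
    print(round(s["time"],2),"turned",(176-np.degrees(np.arctan2(R[1,0],R[0,0]))).round(2),"Tz",s["torque"][2].round(3),"g",s["grip_force"].round(1))
                                                                                                                            ^^^^^^^^^^^^^^^^^^^^^
AttributeError: 'float' object has no attribute 'round'
Traceback (most recent call last):
  File "r.py", line 3, in <module>
    print(round(s["time"],2),"turned",(176-np.degrees(np.arctan2(R[1,0],R[0,0]))).round(2),"Tz",s["torque"][2].round(3),"g",s["grip_force"].round(1))
                                                                                                                            ^^^^^^^^^^^^^^^^^^^^^
AttributeError: 'float' object has no attribute 'round'
```

```bash
python3 -m jog '[{"dx":0,"dy":0,"dz":0,"ax":0,"ay":0,"az":4},{"dx":0,"dy":0,"dz":0,"ax":0,"ay":0,"az":0},{"dx":0,"dy":0,"dz":0,"ax":0,"ay":0,"az":0}]' >/dev/null; python3 r.py
```

```text
Traceback (most recent call last):
  File "r.py", line 3, in <module>
    print(round(s["time"],2),"turned",(176-np.degrees(np.arctan2(R[1,0],R[0,0]))).round(2),"Tz",s["torque"][2].round(3),"g",s["grip_force"].round(1))
                                                                                                                            ^^^^^^^^^^^^^^^^^^^^^
AttributeError: 'float' object has no attribute 'round'
```

```bash
sed -i 's/s\["grip_force"\].round(1)/s["grip_force"]/' r.py; python3 r.py
python3 -m jog '[{"dx":0,"dy":0,"dz":0,"ax":0,"ay":0,"az":3},{"dx":0,"dy":0,"dz":0,"ax":0,"ay":0,"az":0},{"dx":0,"dy":0,"dz":0,"ax":0,"ay":0,"az":0}]' >/dev/null; python3 r.py
```

```text
13.43 turned 108.06 Tz -0.244 g 79.75485920906067
13.68 turned 111.05 Tz -0.211 g 79.756840467453
```

Still free. I'll go on in small groups with a reading at each pause.

```bash
python3 -m jog '[{"dx":0,"dy":0,"dz":0,"ax":0,"ay":0,"az":4},{"dx":0,"dy":0,"dz":0,"ax":0,"ay":0,"az":0},{"dx":0,"dy":0,"dz":0,"ax":0,"ay":0,"az":0}]' >/dev/null; python3 r.py
python3 -m jog '[{"dx":0,"dy":0,"dz":0,"ax":0,"ay":0,"az":4},{"dx":0,"dy":0,"dz":0,"ax":0,"ay":0,"az":0},{"dx":0,"dy":0,"dz":0,"ax":0,"ay":0,"az":0}]' >/dev/null; python3 r.py
python3 -m jog '[{"dx":0,"dy":0,"dz":0,"ax":0,"ay":0,"az":4},{"dx":0,"dy":0,"dz":0,"ax":0,"ay":0,"az":0},{"dx":0,"dy":0,"dz":0,"ax":0,"ay":0,"az":0}]' >/dev/null; python3 r.py
```

```text
13.93 turned 115.06 Tz -0.218 g 79.75919365882874
14.18 turned 119.06 Tz -0.265 g 79.76150393486023
14.43 turned 123.06 Tz -0.223 g 79.76379990577698
```

```bash
python3 -m jog '[{"dx":0,"dy":0,"dz":0,"ax":0,"ay":0,"az":4},{"dx":0,"dy":0,"dz":0,"ax":0,"ay":0,"az":0},{"dx":0,"dy":0,"dz":0,"ax":0,"ay":0,"az":0}]' >/dev/null; python3 r.py
python3 -m jog '[{"dx":0,"dy":0,"dz":0,"ax":0,"ay":0,"az":4},{"dx":0,"dy":0,"dz":0,"ax":0,"ay":0,"az":0},{"dx":0,"dy":0,"dz":0,"ax":0,"ay":0,"az":0}]' >/dev/null; python3 r.py
python3 -m jog '[{"dx":0,"dy":0,"dz":0,"ax":0,"ay":0,"az":4},{"dx":0,"dy":0,"dz":0,"ax":0,"ay":0,"az":0},{"dx":0,"dy":0,"dz":0,"ax":0,"ay":0,"az":0}]' >/dev/null; python3 r.py
```

```text
14.68 turned 127.06 Tz -0.219 g 79.76643562316895
14.93 turned 131.05 Tz -0.251 g 79.76882815361023
15.18 turned 135.06 Tz -0.243 g 79.77078437805176
```

```bash
python3 -m jog '[{"dx":0,"dy":0,"dz":0,"ax":0,"ay":0,"az":4},{"dx":0,"dy":0,"dz":0,"ax":0,"ay":0,"az":0},{"dx":0,"dy":0,"dz":0,"ax":0,"ay":0,"az":0}]' >/dev/null; python3 r.py
python3 -m jog '[{"dx":0,"dy":0,"dz":0,"ax":0,"ay":0,"az":4},{"dx":0,"dy":0,"dz":0,"ax":0,"ay":0,"az":0},{"dx":0,"dy":0,"dz":0,"ax":0,"ay":0,"az":0}]' >/dev/null; python3 r.py
python3 -m jog '[{"dx":0,"dy":0,"dz":0,"ax":0,"ay":0,"az":4},{"dx":0,"dy":0,"dz":0,"ax":0,"ay":0,"az":0},{"dx":0,"dy":0,"dz":0,"ax":0,"ay":0,"az":0}]' >/dev/null; python3 r.py
```

```text
15.43 turned 139.06 Tz -0.232 g 79.77283716201782
15.68 turned 143.05 Tz -0.243 g 79.77521896362305
15.93 turned 147.06 Tz -0.248 g 79.77733969688416
```

```bash
python3 -m jog '[{"dx":0,"dy":0,"dz":0,"ax":0,"ay":0,"az":4},{"dx":0,"dy":0,"dz":0,"ax":0,"ay":0,"az":0},{"dx":0,"dy":0,"dz":0,"ax":0,"ay":0,"az":0}]' >/dev/null; python3 r.py
python3 -m jog '[{"dx":0,"dy":0,"dz":0,"ax":0,"ay":0,"az":4},{"dx":0,"dy":0,"dz":0,"ax":0,"ay":0,"az":0},{"dx":0,"dy":0,"dz":0,"ax":0,"ay":0,"az":0}]' >/dev/null; python3 r.py
python3 -m jog '[{"dx":0,"dy":0,"dz":0,"ax":0,"ay":0,"az":4},{"dx":0,"dy":0,"dz":0,"ax":0,"ay":0,"az":0},{"dx":0,"dy":0,"dz":0,"ax":0,"ay":0,"az":0}]' >/dev/null; python3 r.py
```

```text
16.18 turned 151.05 Tz -0.221 g 79.77876663208008
16.43 turned 155.06 Tz -0.299 g 79.78099465370178
16.68 turned 159.06 Tz -0.215 g 79.78251099586487
```

```bash
python3 -m jog '[{"dx":0,"dy":0,"dz":0,"ax":0,"ay":0,"az":3},{"dx":0,"dy":0,"dz":0,"ax":0,"ay":0,"az":0},{"dx":0,"dy":0,"dz":0,"ax":0,"ay":0,"az":0}]' >/dev/null; python3 r.py
python3 -m jog '[{"dx":0,"dy":0,"dz":0,"ax":0,"ay":0,"az":3},{"dx":0,"dy":0,"dz":0,"ax":0,"ay":0,"az":0},{"dx":0,"dy":0,"dz":0,"ax":0,"ay":0,"az":0}]' >/dev/null; python3 r.py
python3 -m jog '[{"dx":0,"dy":0,"dz":0,"ax":0,"ay":0,"az":3},{"dx":0,"dy":0,"dz":0,"ax":0,"ay":0,"az":0},{"dx":0,"dy":0,"dz":0,"ax":0,"ay":0,"az":0}]' >/dev/null; python3 r.py
```

```text
16.93 turned 162.04 Tz -0.211 g 79.7850501537323
17.18 turned 165.01 Tz 0.037 g 79.79318618774414
17.43 turned 167.98 Tz 0.19 g 79.79963421821594
```

The screw started bearing at about 162°. I'll carry on over the crest.

```bash
python3 -m jog '[{"dx":0,"dy":0,"dz":0,"ax":0,"ay":0,"az":3},{"dx":0,"dy":0,"dz":0,"ax":0,"ay":0,"az":0},{"dx":0,"dy":0,"dz":0,"ax":0,"ay":0,"az":0}]' >/dev/null; python3 r.py
python3 -m jog '[{"dx":0,"dy":0,"dz":0,"ax":0,"ay":0,"az":3},{"dx":0,"dy":0,"dz":0,"ax":0,"ay":0,"az":0},{"dx":0,"dy":0,"dz":0,"ax":0,"ay":0,"az":0}]' >/dev/null; python3 r.py
python3 -m jog '[{"dx":0,"dy":0,"dz":0,"ax":0,"ay":0,"az":3},{"dx":0,"dy":0,"dz":0,"ax":0,"ay":0,"az":0},{"dx":0,"dy":0,"dz":0,"ax":0,"ay":0,"az":0}]' >/dev/null; python3 r.py
```

```text
17.68 turned 170.97 Tz 0.291 g 79.79352951049805
17.93 turned 173.98 Tz 0.14 g 79.7937262058258
18.18 turned 177.02 Tz 0.015 g 79.79008555412292
```

```bash
python3 -m jog '[{"dx":0,"dy":0,"dz":0,"ax":0,"ay":0,"az":3},{"dx":0,"dy":0,"dz":0,"ax":0,"ay":0,"az":0},{"dx":0,"dy":0,"dz":0,"ax":0,"ay":0,"az":0}]' >/dev/null; python3 r.py
python3 -m jog '[{"dx":0,"dy":0,"dz":0,"ax":0,"ay":0,"az":3},{"dx":0,"dy":0,"dz":0,"ax":0,"ay":0,"az":0},{"dx":0,"dy":0,"dz":0,"ax":0,"ay":0,"az":0}]' >/dev/null; python3 r.py
```

```text
18.43 turned 180.06 Tz -0.251 g 79.79323267936707
18.68 turned 183.06 Tz -0.213 g 79.77624535560608
```

The torque peaked at 171° and now reads as when free at 180–183°, so the first click has come. I'll go 4° further to be clear of spring-back (about 0.43 rad, next crest 0.65), then open and lift.

```bash
python3 -m jog '[{"dx":0,"dy":0,"dz":0,"ax":0,"ay":0,"az":2},{"dx":0,"dy":0,"dz":0,"ax":0,"ay":0,"az":2},{"dx":0,"dy":0,"dz":0,"ax":0,"ay":0,"az":0},{"dx":0,"dy":0,"dz":0,"ax":0,"ay":0,"az":0}]' >/dev/null; python3 r.py
python3 -m jog '[{"dx":0,"dy":0,"dz":0,"ax":0,"ay":0,"az":0},{"dx":0,"dy":0,"dz":0,"ax":0,"ay":0,"az":0},{"dx":0,"dy":0,"dz":0,"ax":0,"ay":0,"az":0},{"dx":0,"dy":0,"dz":0,"ax":0,"ay":0,"az":0},{"dx":0,"dy":0,"dz":0,"ax":0,"ay":0,"az":0},{"dx":0,"dy":0,"dz":0,"ax":0,"ay":0,"az":0}]' 1
python3 -m jog '[{"dx":0,"dy":0,"dz":-10,"ax":0,"ay":0,"az":0},{"dx":0,"dy":0,"dz":-20,"ax":0,"ay":0,"az":0},{"dx":0,"dy":0,"dz":-30,"ax":0,"ay":0,"az":0},{"dx":0,"dy":0,"dz":-30,"ax":0,"ay":0,"az":0},{"dx":0,"dy":0,"dz":-30,"ax":0,"ay":0,"az":0},{"dx":0,"dy":0,"dz":0,"ax":0,"ay":0,"az":0}]'; python3 r.py; python3 -c "
from h import *
where()"
```

```text
19.02 turned 187.06 Tz -0.192 g 79.79117631912231
time: 19.52
tool_pos: [0.6013, -0.0864, 0.2833]
tcp_rot: [-3.127, 0.301, -0.001]
wrist_force: [-0.2, -0.0, -0.4]
width: 1.0
grip_force: 0.0
time: 20.02
tool_pos: [0.6033, -0.0868, 0.4126]
tcp_rot: [3.126, -0.301, 0.022]
wrist_force: [1.2, 0.4, 0.3]
width: 1.004
grip_force: 0.0
20.02 turned 187.01 Tz -0.003 g 0.0
t 20.02 tcp [ 0.6033 -0.0868  0.4126] yaw -11.01 z [ 0.014 -0.002 -1.   ] q6 1.579 F [1.2 0.4 0.3] Tz [-0.03 -0.03 -0.  ] w 1.004 g 0.0
```

```bash
python3 -m jog '[{"dx":-8,"dy":35,"dz":0,"ax":0,"ay":0,"az":0},{"dx":-8,"dy":35,"dz":0,"ax":0,"ay":0,"az":0},{"dx":-8,"dy":35,"dz":0,"ax":0,"ay":0,"az":0},{"dx":-8,"dy":35,"dz":0,"ax":0,"ay":0,"az":0},{"dx":-8,"dy":35,"dz":0,"ax":0,"ay":0,"az":0},{"dx":-8,"dy":35,"dz":0,"ax":0,"ay":0,"az":0},{"dx":-8,"dy":35,"dz":0,"ax":0,"ay":0,"az":0},{"dx":-8,"dy":35,"dz":0,"ax":0,"ay":0,"az":0},{"dx":-8,"dy":35,"dz":0,"ax":0,"ay":0,"az":0},{"dx":0,"dy":0,"dz":0,"ax":0,"ay":0,"az":0},{"dx":0,"dy":0,"dz":0,"ax":0,"ay":0,"az":0}]'
python3 - <<'E'
from h import *
s=cam("scene");c=cam("top")
a=cv2.resize(c["img"][112:207,238:338,::-1],None,fx=4,fy=4,interpolation=2); b=cv2.resize(c["img"][140:175,290:325,::-1],(380,380),interpolation=2)
cv2.imwrite("pics/end.png",np.hstack([a,b]))
E
```

```text
time: 20.93
tool_pos: [0.4695, -0.3836, 0.4038]
tcp_rot: [3.127, -0.307, 0.002]
wrist_force: [-0.5, 1.0, 0.4]
width: 0.997
grip_force: 0.0
```

View pics/end.png

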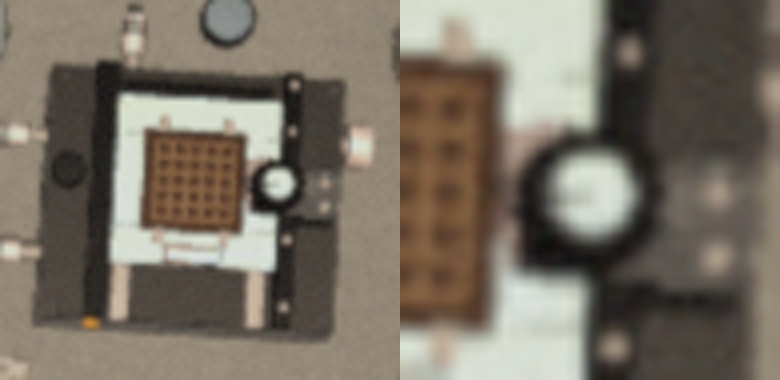

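The end view shows the plate's rear edge meeting the cross bar at crop row 94. The knob line now points left, near (570,195), about 190° clockwise of its start, which fits one click. Everything else is in place, so I'm handing in.

```bash
python3 -c "
from workcell import bot
print(bot.finish_job())"
```

```text
the job is handed in; nothing more can be done
None
```

The mask holder is fully home against the end stop, the clamp knob is tightened to its first click, and the robot has let go and is clear; the job was handed in at about 21 s.

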